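Clamp the bottle stop to the slotted rail

ROBOT

A 6-joint arm with a two-finger parallel gripper is mounted at the origin on the work surface. World frame = base frame: x ahead of the robot, y to its left, z up, the work surface at z = 0. Lengths are in mm, angles in degrees, forces in N, time in s.
With the tool pointing down it reaches from about 225 to 875 mm from the base axis. Payload 3.4 kg.
Tool frame: the origin (TCP) lies midway between the tips of the shut fingers; the grasp point (between the pads) lies 19 mm behind it; z points along the fingers, y is the direction in which the jaws open and shut (so a half turn about z gives the same grasp; the last joint's range is limited). The gripper opens to 85 mm and grips with 20 to 120 N. Pads are 22 mm wide; open, the fingers measure 114 mm over their backs; the gripper's body (76 mm by 85 mm) begins 54 mm behind the grasp point. The pads swing forward as they close: fully open they stand 13 mm farther back than shut.
Start: joints at [59.759, 15.808, 86.224, -0, 77.962, -6.933], TCP at [227.531, 528.102, 231.328] pointing down, gripper open.
Joint ranges: [-165.64, 165.64], [-43.16, 119.46], [12.63, 154.43], [-67.54, 247.53], [6.08, 155.33], [-154.97, 154.97]. Speed limits (degrees/s): [147.25, 147.25, 180, 180, 180, 180].

INTERFACE

Orientations are given as [roll, pitch, yaw] about the fixed x, y, z axes, in that order (R = Rz(yaw) Ry(pitch) Rx(roll)).
In Python, from station import robot, capture, camera_model gives the robot as it stands. The module is installed in compiled form; this text tells all that it offers.
- The arm moves only by the tool servo_tool, never from a script. Its argument "deltas" is a list of rows, each a list of 3 entries, a list of its own where there are three numbers: the opening, from -1 (shut) to 1 (fully open), so that 0 is half open, then the shift along the tool's x, y, z in cm, then the turn about the tool's z in rad. A call has 1 to 8 rows; each row shifts and turns the commanded pose from where the row before left it, along the tool's axes as they then stand; what a row does not reach is not made up. A row lasts 1/8 s, in which the tool goes at most 62.5 mm and 10.7 degrees, less where a joint would pass 70% of its speed; a pose out of reach is approached as far as the arm can. A call is refused whole if a number of a shift passes 6.25 or a number of a turn 0.188, either way. A call with a gripper value outside its range is refused whole. The fingers move at their own pace and stop on an object; the grip force is fixed at half the most. Time passes only in rows, so rows that do not move let the fingers close. It gives the time, the measured TCP pose, the force and the opening at its end, in the units of the state.
- robot.get_obs(): the state, without advancing time (a new reading comes with each control period).
- capture(name): name is "side" or "top"; returns the picture (400x640x3 uint8, blue, green, red); there is no depth.
- camera_model(name): a dict with "camera_matrix" (3x3 intrinsics, pixels), "rvec" (rotation vector, rad) and "tvec" (3), from world to camera coordinates, as OpenCV has them. Camera axes: x right, y down, z forward; pixel columns grow to the right and rows downward; lengths in mm; the calibration is good to about 2 mm. A picture is of the moment at which its call begins. camera_model takes no time and is no camera call.
- robot.hand_in(): hands the job in, once; it reports no verdict.
The state is a dict: "clock": time; "qpos": joint angles; "qvel": joint speeds; "effort": joint torques, N m; "eef_pos": TCP position; "tool_rot": TCP orientation; "ft_force": force on the tool from outside, world axes, zero at the start; "wrist_torque": the same for the moment, N m; "grip_width": opening from 0.0 (shut) to 1.0 (fully open).
Only numpy, scipy, OpenCV 4.12 (cv2) and the standard library are available. Lean on these libraries where they do the work, as an engineer would, in place of code of your own. Each camera call takes 0.05 s, during which the arm holds its last target. There are 200 camera calls.

TASK

Fasten the red bottle stop where it stands on its slotted rail: take the T-bolt with the orange thumb nut out of the wooden holder, lower its head lengthwise into the slot in front of the stop's open fork and slide it along until the shank bottoms in the fork. Then let the nut rest on the fork, turn it clockwise so that the T-head swings square across the slot under the lips, and go on turning until the stop is clamped firmly finger-tight, not overtightened. Do not push the stop along the rail and leave the spare bolt, the green tin and the amber jar alone.

Things in the scene. Friction and masses are not known exactly. Their poses are not given: they have to be found in the camera images.
- nut_grip (a point): Grip point of the orange thumb nut: an upright bar 46 long (its x), 12 thick (its y), 32 high on a steel flange 32 across, 4 thick; lies on the bolt's axis, 25 mm above the flange's underside, 11 mm below the bar's top. Bar not in line with the head: compare yaws (or see the white line).
- nut: The thumb nut itself; origin on the axis at the flange's underside, z up. Steep, stiff thread (0.04 N m): clockwise from above, nut and head turn together until the head is stopped square; then the nut draws the head up and bites after some 15 to 85 degrees more, each time different. Firm is about 0.12 N m on the nut, a few degrees past the bite; over 0.2 N m or 20 degrees may be too tight.
- bolt_head (a point): Centre of the T-bolt's flat steel head: 34 long (its x), 22 wide (y), 6 thick, this point half-way up. Shank 10 across, 66 mm above the head's underside to its tip, which shows above the nut with a white line along the head's length. Two opposite corners are cut, so in the slot it can turn clockwise only and stops square.
- bolt: The T-bolt (about 90 g, nut 50 g more), the same frame 3 mm lower: origin at the centre of the head's underside, x along the head, z up the shank.
- rack: Plywood board with an aluminium T-slot rail along its y (rail y -175 to 185 mm, ends capped) and a wine bottle lying in a cradle from 85 mm to +x, 113 high. Origin under the slot's centre line. Heights above it: slot floor 16, lips' underside 30, rail top 36 mm. Slot 25 wide with bevelled edges, 35.5 wide below the lips. Fixed.
- stop: Red stop keyed on the rail, slides along it only if pushed with over 18 N; must stay put. Foot 8 mm thick on the rail top (its top is 44 above the rack's underside), with a fork open to -y. Origin on the slot's line, at the seat, on the rail top; axes as the rack. Fence at x over 65, y over 40 mm, its top 120 above the rack's underside.
- fork_seat (a point): Where the bolt's axis stands when the shank bottoms in the fork, at the foot's top face; axes as the rack. The fork lies to -y of it: 14 mm gap, tines reach to y -36 mm, where the mouth flares to 26 mm. Clear slot follows for at least 130 mm towards -y.
- holder: Wooden block 80 x 190 x 30 mm with two pockets 38 x 26 mm, 18 deep, at y -55 and +55 mm; the two bolts stand in them, heads along its x. Origin at the underside's centre. Fixed.
- spare: Spare T-bolt with a round black knob, in the holder's other pocket; leave it there. Origin under its head.
- tin: Food tin, green label, 74 across, 108 mm tall; origin at its base.
- jar: Amber jar, 72 across, 120 mm tall; origin at its base.
Not all that is in view belongs to the job. What is shaped like the bolt but yellow is not meant.

How it is judged:
By the outcome, as a careful person would: the job done as asked, in the order asked, and still so for the second after the job is handed in, with the robot touching nothing.
It also fails if it takes over 70 s, if anything falls off the work surface, if the arm or the gripper's body presses on something with over 40 N, if the wrist force passes 120 N, or if a joint passes its speed limit or range.

## Working session

There is one attempt and no reset: what is moved stays moved. The work goes in short steps, Python scripts to look and compute and a tool call to move; the robot and the scene stay as the last step left them, time stands still between calls to the robot, and variables do not carry over. Pictures are saved under pics/ and viewed, about 8 in all and at most 12, crops included, and the job is handed in when it is done.

Besides the shell and the picture viewer there is one more tool, called after ">>>" by a JSON object that holds its "api" and its "payload", one argument or row to a line. servo_tool: Moves the arm, as the interface text tells. Its arguments: {"type":"object","properties":{"deltas":{"type":"array","items":{"type":"array"}}},"required":["deltas"]}

```bash
mkdir -p pics; cat > h.py <<'E'
import numpy as np, cv2
from station import robot, capture, camera_model
def cam(n):
    m=camera_model(n); R=cv2.Rodrigues(np.array(m['rvec'],float))[0]; return np.array(m['camera_matrix'],float),R,np.array(m['tvec'],float).ravel()
def onplane(n,px,z):
    K,R,t=cam(n); px=np.atleast_2d(px); o=-R.T@t
    d=(R.T@np.linalg.inv(K)@np.c_[px,np.ones(len(px))].T).T
    return o+d*((z-o[2])/d[:,2])[:,None]
def proj(n,P):
    K,R,t=cam(n); c=(R@np.atleast_2d(P).T).T+t; u=(K@c.T).T; return u[:,:2]/u[:,2:]
E
python3 - <<'E'
from h import *
for n in('top','side'):
    im=capture(n); cv2.imwrite(f'pics/{n}0.png',im)
    K,R,t=cam(n); print(n,K.round(1).tolist(),(-R.T@t).round(0),R.round(2).tolist())
o=robot.get_obs(); print(o)
E
```

```text
top [[402.3, 0.0, 320.3], [0.0, 402.3, 203.2], [0.0, 0.0, 1.0]] [ 340.  -18. 1105.] [[-0.02, -1.0, 0.03], [-0.99, 0.01, -0.16], [0.16, -0.03, -0.99]]
side [[401.5, 0.0, 311.6], [0.0, 401.5, 196.2], [0.0, 0.0, 1.0]] [ 380. -769.  772.] [[0.99, -0.15, 0.01], [-0.1, -0.67, -0.74], [0.12, 0.73, -0.68]]
{'clock': 0.1, 'qpos': array([ 5.97601672e+01,  1.58449937e+01,  8.62900949e+01,  7.19401768e-06,
        7.79647638e+01, -6.93273591e+00]), 'qvel': array([-0.03857094, -0.04375609, -0.20926677,  0.06882156, -0.15323112,
        0.03056092]), 'effort': array([ 2.56880405e-03, -4.17699409e+01, -2.46406049e+01, -3.91810481e-04,
        5.96006488e-03,  1.47875210e-05]), 'eef_pos': array([227.25273548, 527.63786167, 230.50153514]), 'tool_rot': array([-1.79900878e+02, -1.20595726e-02,  1.56692891e+02]), 'ft_force': array([-0.53798934,  0.0897715 ,  0.51520685]), 'wrist_torque': array([0.0119558 , 0.04435031, 0.03027453]), 'grip_width': 0.9984142134349675}
```

View pics/top0.png

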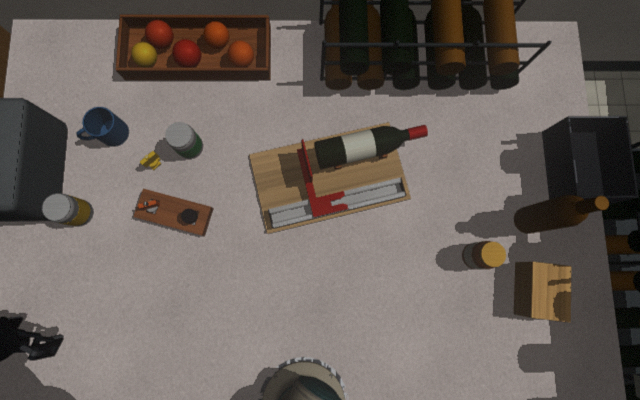

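View pics/side0.png

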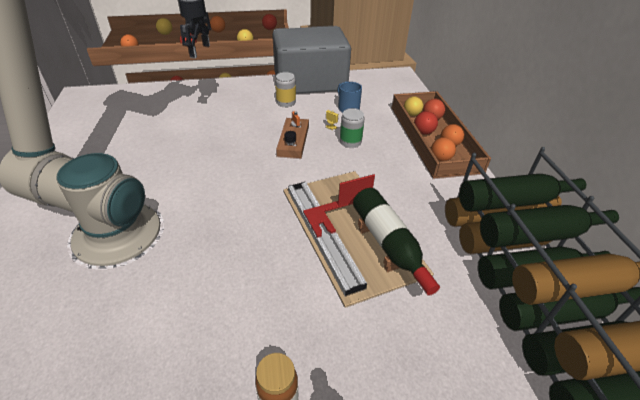

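The orange nut is at top (148,206) in the holder, and the spare's black knob is at (188,216). The yellow decoy is at (150,160), outside the holder. The red stop is at about (322,203), with its fork pointing to the right in the image. I'll confirm this in one enlarged crop.

```bash
python3 - <<'E'
from h import *
im=cv2.imread('pics/top0.png'); s=cv2.imread('pics/side0.png')
a=cv2.resize(im[180:245,125:220],(760,520),interpolation=cv2.INTER_CUBIC)[:, :]
b=cv2.resize(im[125:235,245:415],None,fx=4.6,fy=4.6,interpolation=cv2.INTER_CUBIC)
c=cv2.resize(s[105:160,270:340],None,fx=5,fy=5,interpolation=cv2.INTER_CUBIC)
a=cv2.resize(im[180:245,125:220],None,fx=4.2,fy=4.2,interpolation=cv2.INTER_CUBIC)
b=cv2.resize(im[135:235,245:415],None,fx=4,fy=4,interpolation=cv2.INTER_CUBIC)[100:]
W=np.zeros((580,800,3),np.uint8)
W[:273,:399]=a; W[:275,400:750]=c[:275]; W[275:575,:680]=b[:300]
cv2.imwrite('pics/c0.png',cv2.convertScaleAbs(W,alpha=1.5))
hsv=cv2.cvtColor(im,cv2.COLOR_BGR2HSV)
def comps(m,lab,r):
    x0,x1,y0,y1=r; k=np.zeros_like(m);k[y0:y1,x0:x1]=m[y0:y1,x0:x1]
    n,l,st,ce=cv2.connectedComponentsWithStats(k)
    for i in range(1,n):
        if st[i,4]>8: 
            c=max(cv2.findContours((l==i).astype(np.uint8),0,1)[0],key=len); print(lab,st[i],ce[i].round(1),cv2.minAreaRect(c))
comps(cv2.inRange(hsv,(3,150,90),(16,255,255)),'orange',(130,215,185,240))
comps(cv2.inRange(hsv,(0,0,0),(180,255,45)),'black',(130,215,185,240))
comps(cv2.inRange(hsv,(3,60,40),(25,200,255)),'wood',(125,220,180,245))
comps(cv2.inRange(hsv,(0,0,90),(180,60,255)),'alu',(262,412,175,225))
comps(cv2.inRange(hsv,(0,170,60),(6,255,255))|cv2.inRange(hsv,(174,170,60),(180,255,255)),'red',(262,412,135,225))
comps(cv2.inRange(hsv,(8,60,60),(25,200,255)),'board',(240,420,115,240))
E
```

```text
orange [138 201   8   7  31] [140.7 204.7] ((140.66000366210938, 204.8800048828125), (7.0, 5.599999904632568), 53.13010025024414)
orange [148 200   8   6  36] [151.6 202.5] ((151.47059631347656, 202.38238525390625), (4.365641117095947, 8.00367546081543), 75.96376037597656)
orange [156 212   8   7  15] [159.9 214.5] ((159.75, 214.25001525878906), (7.071067810058594, 3.535533905029297), 45.0)
black [181 209  16  15 176] [188.9 215.7] ((188.6034393310547, 215.7413787841797), (15.412713050842285, 13.55575942993164), 21.801406860351562)
wood [ 133  189   80   47 2005] [172.2 211.6] ((172.77719116210938, 211.83047485351562), (74.81748962402344, 30.742074966430664), 15.018362045288086)
alu [ 306  175  106   50 1528] [377.7 213.6] ((358.5, 199.5), (49.0, 105.0), 90.0)
alu [ 331  178   74   31 1151] [370.4 194. ] ((366.85296630859375, 194.9117431640625), (19.645381927490234, 73.48829650878906), 75.96376037597656)
alu [268 199  44  26 705] [289.7 213.2] ((289.8902282714844, 213.51220703125), (20.11518096923828, 40.13665771484375), 75.52970886230469)
red [302 140  10  36  50] [307.  158.8] ((306.38238525390625, 157.5294189453125), (36.1378059387207, 1.9402848482131958), 75.96376037597656)
red [306 182  41  34 586] [322.9 201.5] ((325.7941589355469, 195.17648315429688), (34.68259048461914, 33.95498275756836), 75.96376037597656)
board [ 249  122  162  112 6407] [317.6 177.2] ((329.2060241699219, 176.6652374267578), (81.34513092041016, 148.2371368408203), 76.60750579833984)
```

View pics/c0.png

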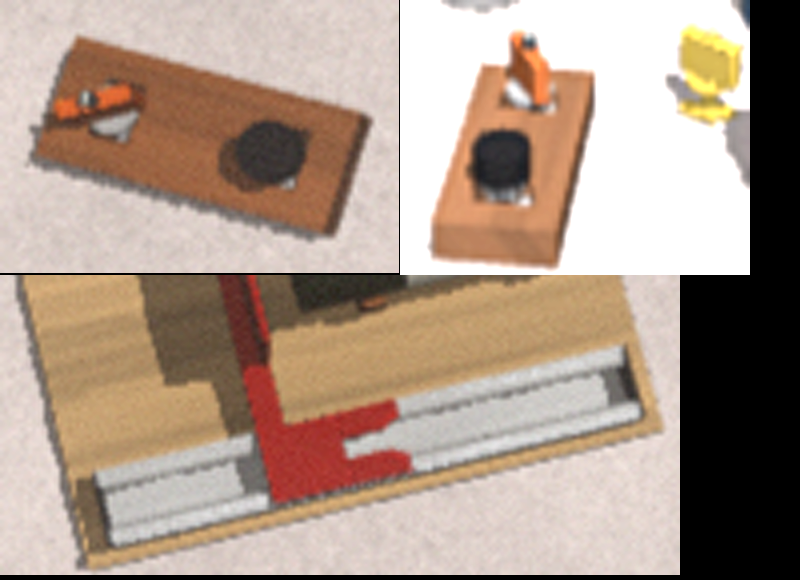

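The crop confirms that the orange-nut bolt stands in the holder's left pocket, at top (147,203). The yellow one is lying outside the holder, and the fork opens to the right. Next I'll get coordinates.

```bash
python3 - <<'E'
from h import *
im=cv2.imread('pics/top0.png'); s=cv2.imread('pics/side0.png')
def tri(p,q):
    A=[];b=[]
    for n,x in(('top',p),('side',q)):
        K,R,t=cam(n); o=-R.T@t; d=R.T@np.linalg.inv(K)@np.r_[x,1]; d/=np.linalg.norm(d); M=np.eye(3)-np.outer(d,d); A.append(M); b.append(M@o)
    return np.linalg.lstsq(np.vstack(A),np.hstack(b),rcond=None)[0]
print('tip',tri((146.7,203.3),(295.6,113)).round(1))
# holder top corners
hsv=cv2.cvtColor(im,cv2.COLOR_BGR2HSV)
m=cv2.inRange(hsv,(3,60,40),(25,220,255)); k=np.zeros_like(m);k[180:245,125:220]=m[180:245,125:220]
c=max(cv2.findContours(cv2.morphologyEx(k,3,np.ones((7,7))),0,1)[0],key=cv2.contourArea)
# crop corners by eye (top face)
cr=np.array([(80,38),(370,115),(335,232),(35,158)])/4.2+[125,180]
P=onplane('top',cr,30)[:,:2]; print('holder corners',P.round(1).tolist(),P.mean(0).round(1),[np.linalg.norm(P[i]-P[i-1]).round(1) for i in range(4)],
 [np.degrees(np.arctan2(*(P[i]-P[i-1])[::-1])).round(1) for i in range(4)])
# bar ends top face
e=np.array([(57,107),(130,90)])/4.2+[125,180]; Q=onplane('top',e,70)[:,:2]; print('bar',Q.round(1),Q.mean(0),np.linalg.norm(Q[1]-Q[0]),np.degrees(np.arctan2(*(Q[1]-Q[0])[::-1])))
b=onplane('top',np.array([(270,125)])/4.2+[125,180],70); print('spare top approx',b)
def c2(p): return np.array(p)/4+[245,135-175/4]
# rail: edges corners in crop at z=36: upper edge, lower edge
R=onplane('top',c2([(97,470),(625,347),(640,415),(112,545)]),36)[:,:2]; print('rail',R.round(1).tolist(),[np.linalg.norm(R[i]-R[i-1]).round(1) for i in range(4)],[np.degrees(np.arctan2(*(R[i]-R[i-1])[::-1])).round(1) for i in range(4)])
F=onplane('top',c2([(345,447),(398,408),(410,468),(275,500),(270,430)]),44)[:,:2]; print('fork',F.round(1).tolist())
E
```

```text
tip [516.4 395.5  73.6]
holder corners [[562.8, 422.2], [510.8, 236.3], [436.2, 256.1], [485.5, 445.9]] [498.8 340.1] [np.float64(80.8), np.float64(193.0), np.float64(77.2), np.float64(196.2)] [np.float64(-17.1), np.float64(-105.6), np.float64(165.1), np.float64(75.4)]
bar [[511.5 417.3]
 [521.6 373.6]] [516.52635262 395.42924513] 44.822626810506605 -76.96003828781791
spare top approx [[498.89579413 287.53485022  70.        ]]
rail [[504.5, 85.4], [585.8, -274.5], [538.4, -282.5], [454.0, 75.2]] [np.float64(51.6), np.float64(369.0), np.float64(48.1), np.float64(367.5)] [np.float64(11.4), np.float64(-77.3), np.float64(-170.5), np.float64(103.3)]
fork [[517.1, -80.7], [543.3, -116.9], [502.4, -123.9], [481.8, -33.4], [529.1, -30.6]]
```

>>> {"api": "servo_tool", "payload": {
  "deltas": [
    [0,[-5.3,-0.12,0],0],
    [0,[-5.3,-0.12,0],0],
    [0,[-5.3,-0.12,0],0],
    [0,[-5.3,-0.12,0],0],
    [0,[-5.3,-0.12,0],0],
    [0,[-5.3,-0.12,0],0],
    [0,[0,0,1],0.156],
    [0,[0,0,1],0.156]
  ]
}}

```text
clock: 1.1
eef_pos: [517.4, 394.8, 210.2]
tool_rot: [-179.9, -0.0, 138.4]
ft_force: [-0.5, 0.4, -0.2]
grip_width: 0.503
```

>>> {"api": "servo_tool", "payload": {
  "deltas": [
    [0,[0,0,2],0.156],
    [0,[0,0,2],0.156],
    [0,[0,0,2],0.156],
    [0,[0,0,2],0.156],
    [0,[0,0,0],0],
    [0,[0,0,0],0]
  ]
}}

```text
clock: 1.85
eef_pos: [517.1, 395.9, 131.8]
tool_rot: [180.0, -0.0, 103.2]
ft_force: [0.3, 0.3, 0.0]
grip_width: 0.497
```

```bash
python3 - <<'E'
from h import *
o=robot.get_obs(); print(o['clock'],o['eef_pos'],o['tool_rot'],o['ft_force'])
t=capture('top');s=capture('side'); cv2.imwrite('pics/t1.png',t); cv2.imwrite('pics/s1.png',s)
a=cv2.resize(t[150:250,80:230],None,fx=5,fy=5,interpolation=2)[:, :400*2]
b=cv2.resize(s[40:165,240:360],None,fx=4.6,fy=4.6,interpolation=2)
cv2.imwrite('pics/c1.png',cv2.convertScaleAbs(b,alpha=1.6))
print(proj('top',[o['eef_pos']]),proj('side',[o['eef_pos']]))
E
```

```text
1.85 [517.05706779 395.89060431 131.78383618] [ 1.79961758e+02 -1.69372712e-02  1.03187919e+02] [0.25630341 0.326322   0.0209159 ]
[[137.0191942  199.05104973]] [[295.45809246  97.11833507]]
```

View pics/c1.png

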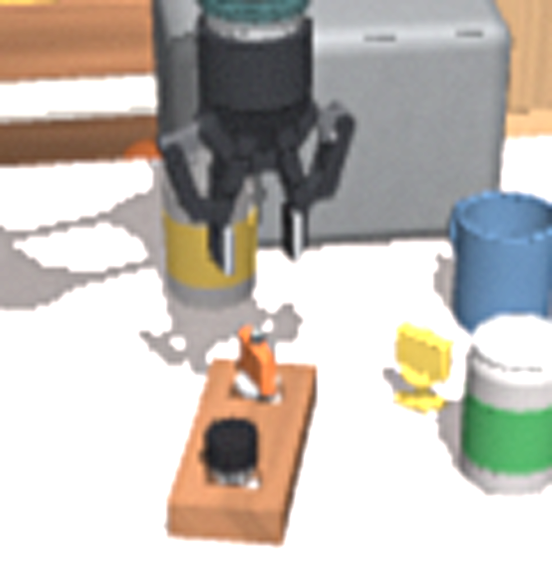

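The fingers are centred over the nut: their midpoint is at side (296,97), where the projected TCP is (295.5,97). I'll go down and grip.

>>> {"api": "servo_tool", "payload": {
  "deltas": [
    [0,[0,0,1.8],0],
    [0,[0,0,1.8],0],
    [0,[0,0,1.8],0],
    [0,[0,0,1.5],0],
    [0,[0,0,1.2],0],
    [0,[0,0,0.8],0],
    [0,[0,0,0],0],
    [-0.5,[0,0,0],0]
  ]
}}

```text
clock: 2.95
eef_pos: [517.1, 395.9, 42.8]
tool_rot: [179.9, -0.0, 103.1]
ft_force: [-0.2, -0.7, 0.1]
grip_width: 0.307
```

>>> {"api": "servo_tool", "payload": {
  "deltas": [
    [-1,[0,0,0],0],
    [-1,[0,0,0],0],
    [-1,[0,0,0],0],
    [-1,[0,0,0],0],
    [-1,[0,0,0],0]
  ]
}}

```text
clock: 3.58
eef_pos: [517.0, 395.9, 42.9]
tool_rot: [179.9, -0.0, 103.1]
ft_force: [-0.3, 0.2, 4.3]
grip_width: 0.125
```

```bash
python3 - <<'E'
from h import *
o=robot.get_obs(); print({k:np.round(v,2) for k,v in o.items() if k!='effort'})
E
```

```text
{'clock': np.float64(3.58), 'qpos': array([3.132e+01, 3.053e+01, 9.102e+01, 1.000e-02, 5.838e+01, 1.825e+01]), 'qvel': array([-0.  ,  0.09, -0.02, -0.03, -0.06,  0.11]), 'eef_pos': array([517.05, 395.95,  42.88]), 'tool_rot': array([ 1.7994e+02, -3.0000e-02,  1.0306e+02]), 'ft_force': array([-0.27,  0.2 ,  4.26]), 'wrist_torque': array([ 0.02,  0.02, -0.04]), 'grip_width': np.float64(0.12)}
```

>>> {"api": "servo_tool", "payload": {
  "deltas": [
    [-1,[0,0,-0.5],0],
    [-1,[0,0,-1.5],0],
    [-1,[0,0,-3],0],
    [-1,[0,0,-3.5],0],
    [-1,[0,0,-3.5],0],
    [-1,[-2,-0.41,0],0],
    [-1,[-4,-0.83,0],0],
    [-1,[-4.5,-0.93,0],0]
  ]
}}

```text
clock: 4.58
eef_pos: [518.1, 286.3, 161.0]
tool_rot: [-179.9, 0.1, 103.1]
ft_force: [0.4, -0.3, -1.7]
grip_width: 0.126
```

>>> {"api": "servo_tool", "payload": {
  "deltas": [
    [-1,[-4.5,-0.93,0],0],
    [-1,[-4.5,-0.93,0],0],
    [-1,[-4.5,-0.93,0],0],
    [-1,[-4.5,-0.93,0],0],
    [-1,[-4.5,-0.93,0],0],
    [-1,[-4.5,-0.93,0],0],
    [-1,[-4.5,-0.93,0],0],
    [-1,[-4.5,-0.93,0],0]
  ]
}}

```text
clock: 5.58
eef_pos: [526.3, -80.9, 161.1]
tool_rot: [-179.9, -0.1, 103.0]
ft_force: [1.1, 0.4, -1.1]
grip_width: 0.126
```

>>> {"api": "servo_tool", "payload": {
  "deltas": [
    [-1,[-4,-0.83,0],0],
    [-1,[-2,-0.41,0],0],
    [-1,[0,0,0],-0.17],
    [-1,[0,0,0],-0.17],
    [-1,[0,0,0],-0.17],
    [-1,[0,0,0],-0.17],
    [-1,[0,0,0],-0.17],
    [-1,[0,0,0],-0.17]
  ]
}}

```text
clock: 6.58
eef_pos: [528.6, -139.4, 161.5]
tool_rot: [180.0, -0.1, 161.9]
ft_force: [0.5, 0.5, -1.5]
grip_width: 0.127
```

>>> {"api": "servo_tool", "payload": {
  "deltas": [
    [-1,[0,0,0],-0.17],
    [-1,[0,0,0],-0.17],
    [-1,[0,0,0],-0.17],
    [-1,[0,0,0],-0.17],
    [-1,[0,0,0],-0.17],
    [-1,[0,0,0],-0.17],
    [-1,[0,0,0],0],
    [-1,[0,0,0],0]
  ]
}}

```text
clock: 7.58
eef_pos: [529.2, -139.9, 161.9]
tool_rot: [179.9, -0.0, -140.2]
ft_force: [0.7, -0.3, -1.9]
grip_width: 0.126
```

```bash
python3 - <<'E'
from h import *
o=robot.get_obs(); print({k:np.round(v,2) for k,v in o.items() if k!='effort'})
t=capture('top');s=capture('side'); cv2.imwrite('pics/t2.png',t); cv2.imwrite('pics/s2.png',s)
cv2.imwrite('pics/c2.png',cv2.convertScaleAbs(cv2.resize(s[130:310,260:440],(720,600) and None,fx=3.3,fy=3.3,interpolation=2),alpha=1.5))
e=o['eef_pos'];hd=e-[0,0,27.9];print(proj('side',[e,hd]),proj('top',[e,hd]))
E
```

```text
{'clock': np.float64(7.58), 'qpos': array([-2.2100e+01,  1.6250e+01,  9.5930e+01,  2.0000e-02,  6.7880e+01,
       -1.5193e+02]), 'qvel': array([ 0.05,  0.09, -0.28, -0.09, -0.05, -0.54]), 'eef_pos': array([ 529.21, -139.89,  161.92]), 'tool_rot': array([ 1.7994e+02, -2.0000e-02, -1.4018e+02]), 'ft_force': array([ 0.72, -0.3 , -1.86]), 'wrist_torque': array([-0.02, -0.01, -0.05]), 'grip_width': np.float64(0.13)}
[[331.15490455 202.94291459]
 [330.60496301 211.9173815 ]] [[358.53916592 189.61311314]
 [357.15585539 191.85548043]]
```

View pics/c2.png

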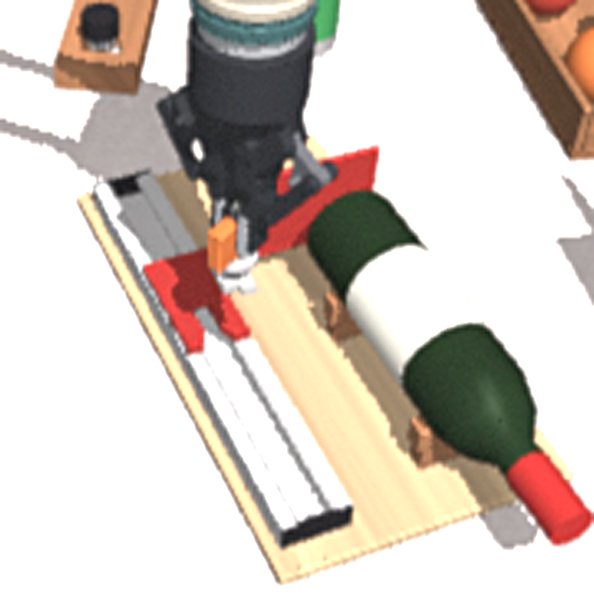

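```bash
cat > prof.py <<'E'
from h import *
def prof(n,im,z,yaw,seat,ys,xs):
    a=np.radians(yaw);ex=np.array([np.cos(a),np.sin(a),0]);ey=np.array([-np.sin(a),np.cos(a),0])
    P=np.array([[np.r_[seat,z]+x*ex+y*ey for x in xs] for y in ys])
    q=proj(n,P.reshape(-1,3)).astype(np.float32).reshape(len(ys),len(xs),2)
    return cv2.remap(im,q[...,0],q[...,1],cv2.INTER_LINEAR)
if __name__=='__main__':
    xs=np.arange(-34,34.1,0.5); seat=np.array([518.,-86.])
    for n in('top','side'):
        im=cv2.imread(f'pics/{n}0.png')
        print(n)
        for lo,hi in((-75,-45),(-115,-85),(-150,-125)):
            p=prof(n,im,36,13,seat,np.arange(lo,hi,1.),xs).mean((0,2))
            g=np.gradient(p); i=[k for k in range(1,len(g)-1) if abs(g[k])>2.0 and abs(g[k])>=abs(g[k-1]) and abs(g[k])>abs(g[k+1])]
            print((lo+hi)/2,[(float(xs[k]),float(g[k].round(1))) for k in i])
        # red mask: foot tines at z=44: along y at tine, across x
        ys=np.arange(-60,50,0.5); W=prof(n,im,44,13,seat,ys,np.arange(-34,34.1,0.5)).astype(float)
        red=(W[...,2]-W[...,1])
        for x0 in(-17,-14,0,14,17):
            k=np.where(abs(xs-x0)<1.6)[0]; r=red[:,k].mean(1); th=(r.max()+np.percentile(r,10))/2; c=np.where(np.diff((r>th).astype(int)))[0]; print('x',x0,'y edges',ys[c])
        for lo,hi in((-24,-10),(0,5),(15,25)):
            k=(ys>lo)&(ys<hi); r=red[k].mean(0); th=(r.max()+r.min())/2; c=np.where(np.diff((r>th).astype(int)))[0]; print('y',lo,hi,'x edges',xs[c])
E
python3 prof.py
```

```text
top
-60.0 [(-29.5, -4.4), (-25.0, 7.1), (-15.5, -3.1), (10.5, -4.6), (16.0, 3.9), (27.0, -2.3)]
-100.0 [(-29.0, -4.5), (-24.5, 7.3), (-15.5, -4.1), (-10.5, 2.4), (10.5, -4.2), (16.0, 3.6), (27.5, -2.9)]
-137.5 [(-29.0, -4.2), (-25.0, 7.4), (-15.5, -2.9), (11.0, -4.7), (16.0, 3.8), (26.5, -2.8)]
x -17 y edges [-34.5]
x -14 y edges [-34.5]
x 0 y edges [7.]
x 14 y edges [-33.5]
x 17 y edges [-34.5]
y -24 -10 x edges [-24.5  -7.    7.5  26.5]
y 0 5 x edges [-24.5  -7.    7.5  27. ]
y 15 25 x edges [-24.5  25.5]
side
-60.0 [(-25.5, 14.1), (-16.5, -4.8), (-12.0, 2.9), (6.0, -9.8), (12.0, 8.5), (16.5, 4.5), (26.5, -7.5)]
-100.0 [(-25.5, 15.9), (-15.5, -5.0), (-12.0, 3.0), (6.5, -10.7), (12.0, 9.1), (27.0, -6.3)]
-137.5 [(-25.5, 16.7), (-21.5, -3.2), (-15.5, -4.7), (-12.0, 3.4), (6.5, -11.2), (12.0, 9.6), (27.0, -7.8)]
x -17 y edges [-40.]
x -14 y edges [-36.5]
x 0 y edges [0.5]
x 14 y edges [-40.]
x 17 y edges [-39.5]
y -24 -10 x edges [-26.   -7.5   6.   25.5]
y 0 5 x edges [-25.  25.]
y 15 25 x edges [-26.   24.5]
```

>>> {"api": "servo_tool", "payload": {
  "deltas": [
    [-1,[0.15,-0.48,1],-0.02],
    [-1,[0.15,-0.48,2],0],
    [-1,[0,0,2],0],
    [-1,[0,0,2],0],
    [-1,[0,0,1.2],0],
    [-1,[0,0,0],0],
    [-1,[0,0,0],0]
  ]
}}

```text
clock: 8.55
eef_pos: [534.2, -149.8, 80.8]
tool_rot: [-179.9, 0.0, -138.9]
ft_force: [-0.3, -0.2, -1.5]
grip_width: 0.128
```

```bash
python3 - <<'E'
from h import *
o=robot.get_obs(); e=o['eef_pos'];print(e,o['tool_rot'],o['qpos'][5])
S=np.mean([capture('side').astype(float) for _ in range(6)],0); s=S.astype(np.uint8)
cv2.imwrite('pics/s3.png',s)
x0,y0=300,195; f=10
c=cv2.resize(s[y0:y0+58,x0:x0+75],None,fx=f,fy=f,interpolation=2); c=cv2.convertScaleAbs(c,alpha=1.5)
def q(P): return tuple(int(v) for v in ((proj('side',[P])[0]-[x0-.5,y0-.5])*f))
u=np.radians(103); ex=np.array([np.cos(u),np.sin(u),0]); ey=np.array([-ex[1],ex[0],0]); b=e-[0,0,30.9]
pts=[b+sx*17*ex+sy*11*ey for sx,sy in((1,1),(1,-1),(-1,-1),(-1,1))]
for i in range(4): cv2.line(c,q(pts[i]),q(pts[i-1]),(0,0,255),1)
cv2.imwrite('pics/c3.png',c)
E
```

```text
[ 534.22716959 -149.80909836   80.79001331] [-1.79939107e+02  3.32239044e-02 -1.38907235e+02] -153.94697520274937
```

View pics/c3.png

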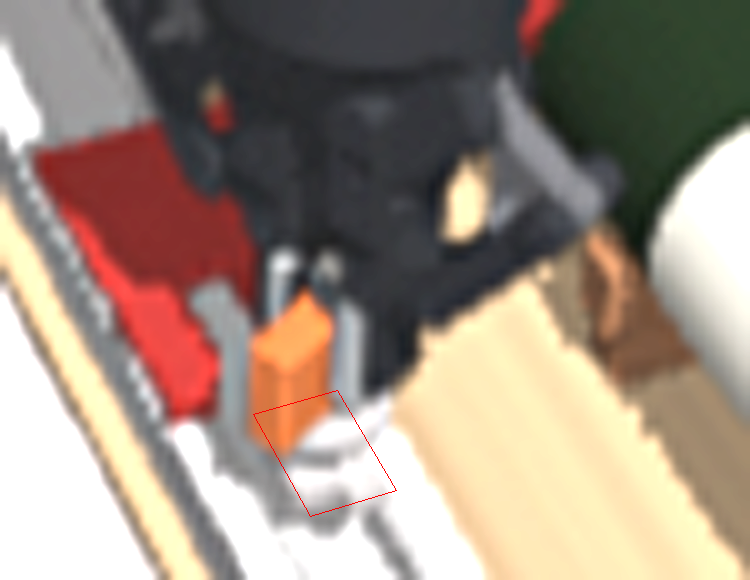

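```bash
python3 - <<'E'
from h import *
s=cv2.imread('pics/s3.png').astype(float)
c=np.clip((s[225:255,318:348]-80)*1.5,0,255).astype(np.uint8)
cv2.imwrite('pics/c4.png',cv2.resize(c,None,fx=19,fy=19,interpolation=2))
e=np.array([534.2,-149.8,80.8]);b=e-[0,0,30.9];u=np.radians(103); ex=np.array([np.cos(u),np.sin(u),0]); ey=np.array([-ex[1],ex[0],0])
for z in(0,6): print([((proj('side',[b+[0,0,z]+sx*17*ex+sy*11*ey])[0]-[317.5,224.5])*19).round(0).tolist() for sx,sy in((1,1),(1,-1),(-1,-1),(-1,1))])
E
```

```text
[[140.0, 218.0], [298.0, 171.0], [410.0, 361.0], [249.0, 410.0]]
[[141.0, 186.0], [301.0, 139.0], [413.0, 329.0], [251.0, 378.0]]
```

View pics/c4.png

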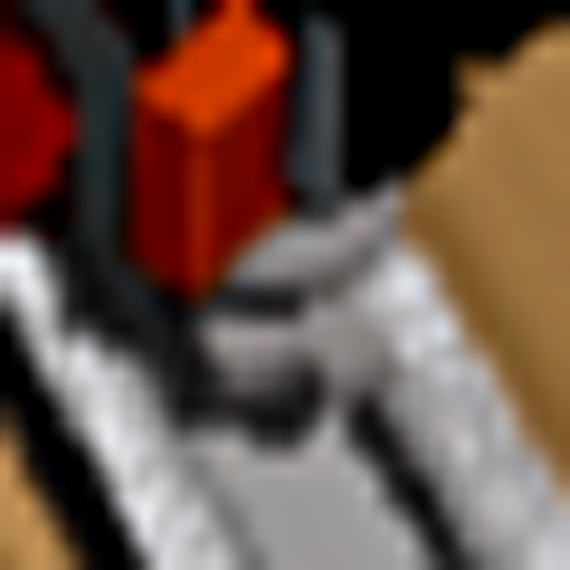

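```bash
python3 - <<'E'
from h import *
e=np.array([534.2,-149.8,80.8]);u=np.radians(-138.9); ex=np.array([np.cos(u),np.sin(u),0]); ey=np.array([-ex[1],ex[0],0])
for z in(-8.9,-4.9,27.1): print(z,[((proj('side',[e+[0,0,z]+sx*23*ex+sy*6*ey])[0]-[317.5,224.5])*19).round(0).tolist() for sx,sy in((1,1),(1,-1),(-1,-1),(-1,1))])
# flange ellipse
a=np.linspace(0,2*np.pi,8,endpoint=False)
print(((proj('side',[e+[16*np.cos(t),16*np.sin(t),-8.9] for t in a])-[317.5,224.5])*19).round(0).tolist())
# slot edges at current y, z=36 & z=30
m=np.radians(13);X=np.array([np.cos(m),np.sin(m),0]);Y=np.array([-X[1],X[0],0]);S=np.array([518.,-86,36])
for y in(-80,-90): print(y,[((proj('side',[S+(x+.4)*X+y*Y])[0]-[317.5,224.5])*19).round(0).tolist() for x in(-26,-12.5,12.5,26)])
print('TCP rack xy',(e-S)@X,(e-S)@Y)
E
```

```text
-8.9 [[205.0, 302.0], [128.0, 253.0], [357.0, 44.0], [433.0, 90.0]]
-4.9 [[206.0, 280.0], [129.0, 231.0], [358.0, 22.0], [435.0, 68.0]]
27.1 [[217.0, 100.0], [138.0, 51.0], [372.0, -158.0], [451.0, -112.0]]
[[409.0, 157.0], [354.0, 94.0], [257.0, 76.0], [175.0, 113.0], [154.0, 185.0], [209.0, 249.0], [307.0, 267.0], [390.0, 229.0]]
-80 [[117.0, 503.0], [216.0, 473.0], [398.0, 417.0], [495.0, 387.0]]
-90 [[148.0, 562.0], [248.0, 531.0], [432.0, 474.0], [529.0, 444.0]]
TCP rack xy 1.432917782382266 -65.80901721366864
```

The bolt shows about 1.3 mm to -x of the TCP, which puts it about on the slot line. The front-left corner of the head is the cut one, as it should be for clockwise turning. I'll lower it while watching the force.

>>> {"api": "servo_tool", "payload": {
  "deltas": [
    [-1,[0,0,0.7],0],
    [-1,[0,0,0.5],0],
    [-1,[0,0,0.3],0],
    [-1,[0,0,0.2],0],
    [-1,[0,0,0.2],0],
    [-1,[0,0,0],0]
  ]
}}

```text
clock: 9.6
eef_pos: [534.4, -149.7, 61.2]
tool_rot: [-179.9, 0.1, -138.9]
ft_force: [3.1, 0.3, -2.0]
grip_width: 0.127
```

>>> {"api": "servo_tool", "payload": {
  "deltas": [
    [-1,[0,0,0.3],0],
    [-1,[0,0,0.3],0],
    [-1,[0,0,0.2],0],
    [-1,[0,0,0],0]
  ]
}}

```text
clock: 10.1
eef_pos: [532.2, -149.2, 52.5]
tool_rot: [179.8, -0.1, -138.9]
ft_force: [-0.3, 0.1, -0.5]
grip_width: 0.133
```

```bash
python3 - <<'E'
from h import *
o=robot.get_obs(); print({k:np.round(v,2) for k,v in o.items() if k!='effort'})
E
```

```text
{'clock': np.float64(10.1), 'qpos': array([-2.2860e+01,  2.3090e+01,  1.0341e+02, -3.0000e-02,  5.3690e+01,
       -1.5394e+02]), 'qvel': array([ 0.04, -0.2 , -0.34,  0.24, -0.3 ,  0.08]), 'eef_pos': array([ 532.16, -149.19,   52.53]), 'tool_rot': array([ 1.7984e+02, -1.0000e-01, -1.3890e+02]), 'ft_force': array([-0.29,  0.14, -0.52]), 'wrist_torque': array([-0.  ,  0.02,  0.01]), 'grip_width': np.float64(0.13)}
```

>>> {"api": "servo_tool", "payload": {
  "deltas": [
    [-1,[0,0,0.1],0],
    [-1,[0,0,0.1],0],
    [-1,[0,0,0],0]
  ]
}}

```text
clock: 10.48
eef_pos: [533.5, -149.5, 51.2]
tool_rot: [180.0, -0.0, -138.9]
ft_force: [0.4, 0.1, -1.7]
grip_width: 0.127
```

>>> {"api": "servo_tool", "payload": {
  "deltas": [
    [-1,[0,0,0.1],0],
    [-1,[0,0,0.1],0],
    [-1,[0,0,0],0]
  ]
}}

```text
clock: 10.85
eef_pos: [533.6, -149.5, 49.2]
tool_rot: [180.0, -0.0, -138.9]
ft_force: [-0.1, -0.1, -1.9]
grip_width: 0.125
```

>>> {"api": "servo_tool", "payload": {
  "deltas": [
    [-1,[0,0,0.1],0],
    [-1,[0,0,0],0],
    [-1,[0,0,0],0]
  ]
}}

```text
clock: 11.22
eef_pos: [533.7, -149.5, 48.3]
tool_rot: [180.0, 0.0, -138.9]
ft_force: [0.8, 0.6, -1.5]
grip_width: 0.129
```

The head is in the slot with no side load. I'll raise it so the nut clears the fork, then slide it toward the seat.

>>> {"api": "servo_tool", "payload": {
  "deltas": [
    [-1,[0,0,-0.4],0],
    [-1,[0,0,-0.4],0],
    [-1,[-0.33,0.62,0],0],
    [-1,[-0.33,0.62,0],0],
    [-1,[-0.33,0.62,0],0],
    [-1,[-0.33,0.62,0],0],
    [-1,[0,0,0],0]
  ]
}}

```text
clock: 12.1
eef_pos: [526.4, -120.1, 55.8]
tool_rot: [179.8, 0.0, -138.9]
ft_force: [1.4, 0.4, -14.0]
grip_width: 0.131
```

>>> {"api": "servo_tool", "payload": {
  "deltas": [
    [-1,[-0.33,0.62,0],0],
    [-1,[-0.33,0.62,0],0],
    [-1,[-0.33,0.62,0],0],
    [-1,[0,0,0],0]
  ]
}}

```text
clock: 12.6
eef_pos: [522.4, -100.4, 56.3]
tool_rot: [179.9, 0.1, -138.9]
ft_force: [1.7, 1.1, -13.0]
grip_width: 0.122
```

The head is pressing up against the lips, so I'll ease it down.

>>> {"api": "servo_tool", "payload": {
  "deltas": [
    [-1,[0,0,0.1],0],
    [-1,[0,0,0],0],
    [-1,[0,0,0],0]
  ]
}}

```text
clock: 12.98
eef_pos: [522.7, -101.3, 55.8]
tool_rot: [180.0, 0.0, -138.9]
ft_force: [0.7, 2.1, -5.6]
grip_width: 0.126
```

```bash
python3 - <<'E'
from h import *
o=robot.get_obs(); print({k:np.round(v,2) for k,v in o.items() if k!='effort'})
S=np.mean([capture('side').astype(float) for _ in range(4)],0)
cv2.imwrite('pics/s5.png',S.astype(np.uint8))
c=np.clip(S[205:255,300:355]*1.25,0,255).astype(np.uint8)
cv2.imwrite('pics/c5.png',cv2.resize(c,None,fx=11,fy=11,interpolation=2))
E
```

```text
{'clock': np.float64(12.98), 'qpos': array([-1.8490e+01,  2.1340e+01,  1.0592e+02,  5.0000e-02,  5.2720e+01,
       -1.4959e+02]), 'qvel': array([-0.09,  0.05, -0.  , -0.38, -0.14,  0.  ]), 'eef_pos': array([ 522.68, -101.31,   55.78]), 'tool_rot': array([ 1.8000e+02,  4.0000e-02, -1.3892e+02]), 'ft_force': array([ 0.66,  2.08, -5.61]), 'wrist_torque': array([ 0.41, -0.21, -0.12]), 'grip_width': np.float64(0.13)}
```

View pics/c5.png

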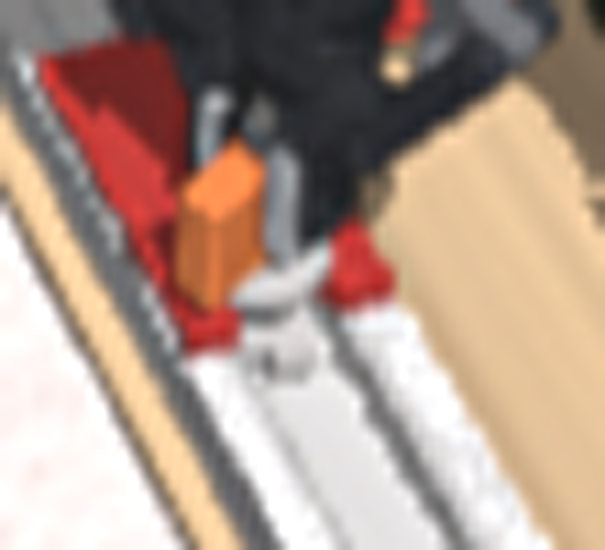

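The shank is inside the fork and the flange is above the foot. I'll carry on to the seat in small steps.

>>> {"api": "servo_tool", "payload": {
  "deltas": [
    [-1,[-0.19,0.35,0.05],0],
    [-1,[-0.19,0.35,0],0],
    [-1,[-0.14,0.26,0],0],
    [-1,[0,0,0],0]
  ]
}}

```text
clock: 13.68
eef_pos: [520.3, -90.8, 55.0]
tool_rot: [-180.0, 0.0, -138.9]
ft_force: [0.9, 0.2, -1.0]
grip_width: 0.127
```

>>> {"api": "servo_tool", "payload": {
  "deltas": [
    [-1,[-0.07,0.13,0],0],
    [-1,[0,0,0],0],
    [-1,[0,0,0],0]
  ]
}}

```text
clock: 14.05
eef_pos: [519.9, -89.6, 54.8]
tool_rot: [-180.0, 0.0, -138.9]
ft_force: [1.4, 0.4, -1.5]
grip_width: 0.127
```

>>> {"api": "servo_tool", "payload": {
  "deltas": [
    [-1,[-0.07,0.13,0],0],
    [-1,[0,0,0],0],
    [-1,[0,0,0],0]
  ]
}}

```text
clock: 14.42
eef_pos: [519.5, -88.0, 54.8]
tool_rot: [180.0, 0.0, -138.9]
ft_force: [0.5, 0.6, -1.7]
grip_width: 0.13
```

>>> {"api": "servo_tool", "payload": {
  "deltas": [
    [-1,[-0.07,0.13,0],0],
    [-1,[0,0,0],0],
    [-1,[0,0,0],0]
  ]
}}

```text
clock: 14.8
eef_pos: [519.2, -86.6, 54.8]
tool_rot: [180.0, 0.0, -138.9]
ft_force: [-0.2, -0.2, -0.9]
grip_width: 0.127
```

>>> {"api": "servo_tool", "payload": {
  "deltas": [
    [-1,[-0.05,0.09,0],0],
    [-1,[0,0,0],0],
    [-1,[0,0,0],0]
  ]
}}

```text
clock: 15.18
eef_pos: [519.0, -85.6, 54.8]
tool_rot: [-180.0, 0.0, -138.9]
ft_force: [-0.4, -0.1, -1.3]
grip_width: 0.125
```

>>> {"api": "servo_tool", "payload": {
  "deltas": [
    [-1,[-0.05,0.09,0],0],
    [-1,[0,0,0],0],
    [-1,[0,0,0],0]
  ]
}}

```text
clock: 15.55
eef_pos: [518.7, -84.6, 54.8]
tool_rot: [180.0, 0.0, -138.9]
ft_force: [-0.3, -0.3, -1.0]
grip_width: 0.126
```

>>> {"api": "servo_tool", "payload": {
  "deltas": [
    [-1,[-0.05,0.09,0],0],
    [-1,[0,0,0],0],
    [-1,[0,0,0],0]
  ]
}}

```text
clock: 15.92
eef_pos: [518.5, -83.6, 54.8]
tool_rot: [180.0, 0.0, -138.9]
ft_force: [-0.7, 0.0, -2.1]
grip_width: 0.128
```

>>> {"api": "servo_tool", "payload": {
  "deltas": [
    [-1,[-0.05,0.09,0],0],
    [-1,[0,0,0],0],
    [-1,[0,0,0],0]
  ]
}}

```text
clock: 16.3
eef_pos: [518.3, -82.5, 54.8]
tool_rot: [180.0, 0.0, -138.9]
ft_force: [0.2, 0.2, -1.7]
grip_width: 0.126
```

>>> {"api": "servo_tool", "payload": {
  "deltas": [
    [-1,[-0.05,0.09,0],0],
    [-1,[0,0,0],0],
    [-1,[0,0,0],0]
  ]
}}

```text
clock: 16.68
eef_pos: [518.1, -81.5, 54.8]
tool_rot: [180.0, 0.0, -138.9]
ft_force: [-0.6, 0.6, -0.8]
grip_width: 0.126
```

>>> {"api": "servo_tool", "payload": {
  "deltas": [
    [-1,[-0.05,0.09,0],0],
    [-1,[0,0,0],0],
    [-1,[0,0,0],0]
  ]
}}

```text
clock: 17.05
eef_pos: [518.0, -81.0, 54.8]
tool_rot: [-180.0, -0.0, -138.9]
ft_force: [0.3, -2.5, -1.0]
grip_width: 0.127
```

>>> {"api": "servo_tool", "payload": {
  "deltas": [
    [-1,[-0.03,0.05,0],0],
    [-1,[0,0,0],0],
    [-1,[0,0,0],0]
  ]
}}

```text
clock: 17.42
eef_pos: [518.0, -80.8, 54.8]
tool_rot: [-179.9, -0.0, -138.9]
ft_force: [-0.0, -4.9, -2.7]
grip_width: 0.128
```

```bash
python3 - <<'E'
from h import *
o=robot.get_obs(); print({k:np.round(v,2) for k,v in o.items() if k!='effort'})
E
```

```text
{'clock': np.float64(17.42), 'qpos': array([-1.6430e+01,  2.0830e+01,  1.0701e+02, -8.0000e-02,  5.2120e+01,
       -1.4750e+02]), 'qvel': array([ 0.08, -0.07, -0.05, -0.07,  0.09,  0.06]), 'eef_pos': array([517.98, -80.82,  54.84]), 'tool_rot': array([-1.7993e+02, -3.0000e-02, -1.3888e+02]), 'ft_force': array([-0.05, -4.89, -2.72]), 'wrist_torque': array([-0.97, -0.07,  0.08]), 'grip_width': np.float64(0.13)}
```

The shank has bottomed (Fy −5 N). I'll ease off slightly and lower the nut onto the fork.

>>> {"api": "servo_tool", "payload": {
  "deltas": [
    [-1,[0.02,-0.04,0.05],0],
    [-1,[0,0,0.05],0],
    [-1,[0,0,0],0],
    [-1,[0,0,0],0]
  ]
}}

```text
clock: 17.92
eef_pos: [518.3, -80.8, 54.0]
tool_rot: [-179.9, 0.0, -138.9]
ft_force: [0.1, -5.2, -0.4]
grip_width: 0.13
```

>>> {"api": "servo_tool", "payload": {
  "deltas": [
    [-1,[0,0,0.05],0],
    [-1,[0,0,0.05],0],
    [-1,[0,0,0],0],
    [-1,[0,0,0],0]
  ]
}}

```text
clock: 18.42
eef_pos: [518.5, -80.7, 53.5]
tool_rot: [-179.9, 0.0, -138.9]
ft_force: [0.0, -5.3, 5.2]
grip_width: 0.13
```

>>> {"api": "servo_tool", "payload": {
  "deltas": [
    [-1,[0,0,0.05],0],
    [-1,[0,0,0.05],0],
    [-1,[0,0,0],0],
    [-1,[0,0,0],0]
  ]
}}

```text
clock: 18.92
eef_pos: [518.5, -80.8, 53.5]
tool_rot: [-179.9, 0.0, -138.9]
ft_force: [-1.8, -5.1, 12.7]
grip_width: 0.131
```

The nut rests on the fork at TCP z 53.5. I'll relax the loads, then turn clockwise, shifting the TCP so it pivots on the bolt axis.

>>> {"api": "servo_tool", "payload": {
  "deltas": [
    [-1,[0.02,-0.05,-0.08],0],
    [-1,[0,0,0],0],
    [-1,[0,-0.01,0],0.1],
    [-1,[0,-0.02,0],0.15],
    [-1,[0,-0.02,0],0.15],
    [-1,[0,0,0],0]
  ]
}}

```text
clock: 19.68
eef_pos: [518.8, -82.1, 53.5]
tool_rot: [-179.9, 0.0, -161.8]
ft_force: [-0.8, -5.7, 8.3]
grip_width: 0.124
```

```bash
cat > st.py <<'E'
from h import *
o=robot.get_obs(); print({k:np.round(v,2).tolist() for k,v in o.items() if k not in('effort','qvel','grip_width')})
E
python3 st.py
```

```text
{'clock': 19.68, 'qpos': [-16.54, 20.97, 107.01, -0.07, 51.93, -124.66], 'eef_pos': [518.82, -82.1, 53.55], 'tool_rot': [-179.9, 0.04, -161.84], 'ft_force': [-0.82, -5.72, 8.32], 'wrist_torque': [-1.1, 0.2, 0.04]}
```

>>> {"api": "servo_tool", "payload": {
  "deltas": [
    [-1,[0,-0.05,0],0.1],
    [-1,[0,-0.02,0],0.16],
    [-1,[0,-0.02,0],0.16],
    [-1,[0,-0.02,0],0.16],
    [-1,[0,0,0],0]
  ]
}}

```text
clock: 20.3
eef_pos: [519.0, -84.1, 53.6]
tool_rot: [-179.8, 0.1, 165.0]
ft_force: [-2.1, -8.6, 6.7]
grip_width: 0.127
```

```bash
python3 st.py
```

```text
{'clock': 20.3, 'qpos': [-16.68, 21.0, 106.96, -0.2, 51.93, -91.53], 'eef_pos': [518.95, -84.11, 53.56], 'tool_rot': [-179.84, 0.11, 164.96], 'ft_force': [-2.14, -8.64, 6.68], 'wrist_torque': [-1.57, 0.21, 0.04]}
```

>>> {"api": "servo_tool", "payload": {
  "deltas": [
    [-1,[-0.05,-0.09,0],0],
    [-1,[0,-0.06,0],0.15],
    [-1,[0,-0.06,0],0.15],
    [-1,[0,-0.06,0],0.15],
    [-1,[0,0,0],0]
  ]
}}

```text
clock: 20.92
eef_pos: [519.4, -85.6, 53.5]
tool_rot: [179.9, 0.2, 139.1]
ft_force: [0.1, -4.4, 5.9]
grip_width: 0.122
```

```bash
python3 st.py
```

```text
{'clock': 20.92, 'qpos': [-16.93, 21.01, 106.95, 0.0, 51.86, -66.04], 'eef_pos': [519.36, -85.55, 53.5], 'tool_rot': [179.93, 0.16, 139.1], 'ft_force': [0.13, -4.38, 5.87], 'wrist_torque': [-0.92, -0.12, -0.02]}
```

>>> {"api": "servo_tool", "payload": {
  "deltas": [
    [-1,[0,-0.04,0],0.1],
    [-1,[0,-0.04,0],0.1],
    [-1,[0,0,0],0]
  ]
}}

```text
clock: 21.3
eef_pos: [519.4, -86.0, 53.5]
tool_rot: [179.8, 0.2, 127.7]
ft_force: [2.5, -3.9, 6.3]
grip_width: 0.127
```

```bash
python3 st.py
```

```text
{'clock': 21.3, 'qpos': [-17.0, 20.99, 106.99, 0.04, 51.79, -54.76], 'eef_pos': [519.37, -85.97, 53.5], 'tool_rot': [179.84, 0.17, 127.73], 'ft_force': [2.48, -3.87, 6.27], 'wrist_torque': [-0.76, -0.43, -0.02]}
```

>>> {"api": "servo_tool", "payload": {
  "deltas": [
    [-1,[0,-0.04,0],0.1],
    [-1,[0,-0.04,0],0.1],
    [-1,[0,0,0],0]
  ]
}}

```text
clock: 21.68
eef_pos: [518.7, -86.4, 53.5]
tool_rot: [179.8, 0.1, 116.3]
ft_force: [2.1, -4.2, 5.2]
grip_width: 0.128
```

```bash
python3 st.py
```

```text
{'clock': 21.68, 'qpos': [-17.06, 20.95, 107.06, 0.05, 51.76, -43.38], 'eef_pos': [518.73, -86.36, 53.47], 'tool_rot': [179.81, 0.13, 116.29], 'ft_force': [2.1, -4.21, 5.2], 'wrist_torque': [-0.73, -0.45, -0.02]}
```

>>> {"api": "servo_tool", "payload": {
  "deltas": [
    [-1,[0,-0.04,0],0.1],
    [-1,[0,0,0],0]
  ]
}}

```text
clock: 21.92
eef_pos: [518.4, -86.5, 53.5]
tool_rot: [179.8, 0.1, 110.6]
ft_force: [2.4, -3.7, 4.5]
grip_width: 0.13
```

```bash
python3 st.py
```

```text
{'clock': 21.92, 'qpos': [-17.09, 20.93, 107.09, 0.05, 51.74, -37.68], 'eef_pos': [518.4, -86.53, 53.46], 'tool_rot': [179.79, 0.11, 110.56], 'ft_force': [2.4, -3.71, 4.51], 'wrist_torque': [-0.74, -0.43, -0.05]}
```

>>> {"api": "servo_tool", "payload": {
  "deltas": [
    [-1,[0,-0.04,0],0.1],
    [-1,[0,0,0],0]
  ]
}}

```text
clock: 22.18
eef_pos: [518.0, -86.6, 53.5]
tool_rot: [179.8, 0.1, 104.8]
ft_force: [1.5, -4.4, 4.7]
grip_width: 0.132
```

```bash
python3 - <<'E'
from h import *
import runpy; runpy.run_path('st.py')
S=np.mean([capture('side').astype(float) for _ in range(4)],0)
cv2.imwrite('pics/s6.png',S.astype(np.uint8))
c=np.clip(S[195:250,295:350]*1.25,0,255).astype(np.uint8)
cv2.imwrite('pics/c6.png',cv2.resize(c,None,fx=10,fy=10,interpolation=2))
E
```

```text
{'clock': 22.18, 'qpos': [-17.12, 20.9, 107.14, 0.05, 51.72, -31.98], 'eef_pos': [518.03, -86.63, 53.49], 'tool_rot': [179.78, 0.09, 104.83], 'ft_force': [1.49, -4.45, 4.71], 'wrist_torque': [-0.72, -0.38, -0.09]}
```

View pics/c6.png

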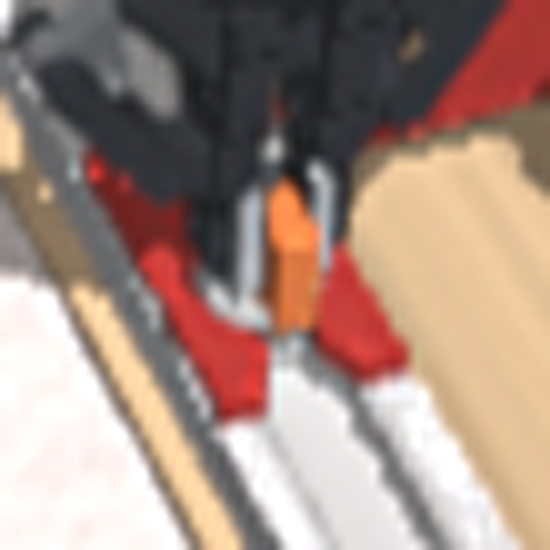

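```bash
cat > tq.py <<'E'
from h import *
T=[];F=[]
for _ in range(8):
    capture('top'); o=robot.get_obs(); T.append(o['wrist_torque']); F.append(o['ft_force'])
T=np.array(T);print(round(float(o['clock']),2),'T',T.mean(0).round(3),T.std(0).round(3),'F',np.mean(F,0).round(1),'yaw',o['tool_rot'][2].round(2),o['eef_pos'].round(1))
E
python3 tq.py
```

```text
22.77 T [-0.749 -0.396 -0.038] [0.025 0.018 0.02 ] F [ 2.2 -3.7  5.6] yaw 104.85 [518.1 -86.7  53.5]
```

>>> {"api": "servo_tool", "payload": {
  "deltas": [
    [-1,[-0.07,0.02,0],0],
    [-1,[0,0,0],0]
  ]
}}

```text
clock: 23.02
eef_pos: [518.0, -86.7, 53.5]
tool_rot: [179.8, 0.0, 104.8]
ft_force: [0.9, -1.9, 6.0]
grip_width: 0.128
```

```bash
python3 tq.py
```

```text
23.43 T [-0.475 -0.318 -0.024] [0.019 0.028 0.018] F [ 1.6 -2.2  6.4] yaw 104.83 [518.  -86.7  53.5]
```

>>> {"api": "servo_tool", "payload": {
  "deltas": [
    [-1,[0,-0.04,0],0.1],
    [-1,[0,0,0],0]
  ]
}}

```text
clock: 23.68
eef_pos: [517.7, -86.8, 53.4]
tool_rot: [179.8, 0.0, 99.1]
ft_force: [1.9, -2.4, 6.8]
grip_width: 0.128
```

```bash
python3 tq.py
```

```text
24.07 T [-0.519 -0.334 -0.076] [0.026 0.021 0.019] F [ 2.  -2.3  5.9] yaw 99.1 [517.7 -86.8  53.4]
```

```bash
sed -i 's/range(8)/range(5)/' tq.py
```

>>> {"api": "servo_tool", "payload": {
  "deltas": [
    [-1,[0,-0.02,0],0.05],
    [-1,[0,0,0],0]
  ]
}}

```text
clock: 24.32
eef_pos: [517.6, -86.8, 53.4]
tool_rot: [179.8, -0.0, 96.3]
ft_force: [2.2, -2.0, 5.3]
grip_width: 0.128
```

```bash
python3 tq.py
```

```text
24.57 T [-0.479 -0.352  0.101] [0.028 0.016 0.013] F [ 2.3 -2.2  5.6] yaw 96.28 [517.6 -86.8  53.4]
```

>>> {"api": "servo_tool", "payload": {
  "deltas": [
    [-1,[0,-0.02,0],0.05],
    [-1,[0,0,0],0]
  ]
}}

```text
clock: 24.82
eef_pos: [517.4, -86.8, 53.4]
tool_rot: [179.8, -0.0, 93.4]
ft_force: [1.2, -2.2, 5.7]
grip_width: 0.127
```

```bash
python3 tq.py
```

```text
25.07 T [-0.478 -0.331  0.168] [0.023 0.031 0.046] F [ 2.1 -2.1  5.7] yaw 93.42 [517.4 -86.9  53.4]
```

Torque has risen sharply (0.10, then 0.17), which fits the bite. I'll read it again before going further.

```bash
python3 tq.py; python3 tq.py
```

```text
25.32 T [-0.509 -0.356  0.183] [0.023 0.045 0.034] F [ 2.3 -1.8  5.5] yaw 93.42 [517.4 -86.8  53.4]
25.57 T [-0.47  -0.372  0.149] [0.027 0.018 0.028] F [ 2.3 -1.8  5.4] yaw 93.42 [517.4 -86.9  53.4]
```

The hold is steady at about 0.16 N m, some 5° past the bite, so it is clamped. I'll release and retreat.

>>> {"api": "servo_tool", "payload": {
  "deltas": [
    [-0.4,[0,0,0],0],
    [-0.2,[0,0,0],0],
    [-0.1,[0,0,0],0],
    [-0.1,[0,0,0],0],
    [-0.1,[0,0,-1],0],
    [-0.1,[0,0,-2],0],
    [-0.1,[0,0,-3],0],
    [-0.1,[0,0,-4],0]
  ]
}}

```text
clock: 26.58
eef_pos: [515.1, -87.0, 153.5]
tool_rot: [-179.9, -0.0, 93.3]
ft_force: [0.6, -0.6, 0.6]
grip_width: 0.448
```

>>> {"api": "servo_tool", "payload": {
  "deltas": [
    [-0.1,[0,0,-5],0],
    [-0.1,[5,0,-3],0],
    [-0.1,[5,0,0],0],
    [-0.1,[6,0,0],0],
    [-0.1,[6,0,0],0],
    [-0.1,[6,0,0],0],
    [-0.1,[0,0,0],0],
    [-0.1,[0,0,0],0]
  ]
}}

```text
clock: 27.58
eef_pos: [499.3, 192.0, 233.0]
tool_rot: [180.0, 0.0, 93.4]
ft_force: [1.0, 0.7, 0.6]
grip_width: 0.449
```

```bash
python3 tq.py; python3 - <<'E'
from h import *
import prof
ims={}
for n in('top','side'):
    ims[n]=np.mean([capture(n).astype(float) for _ in range(6)],0); cv2.imwrite(f'pics/{n}9.png',ims[n].astype(np.uint8))
a=cv2.resize(np.clip(ims['top'][165:225,285:360]*1.4,0,255).astype(np.uint8),None,fx=5.3,fy=5.3,interpolation=2)
b=cv2.resize(np.clip(ims['side'][190:250,290:365]*1.2,0,255).astype(np.uint8),None,fx=5.3,fy=5.3,interpolation=2)
cv2.imwrite('pics/c9.png',np.hstack([a,b]))
# stop moved? red edges before/after
for n in('top','side'):
    for f in('0','9'):
        im=cv2.imread(f'pics/{n}{f}.png'); ys=np.arange(-60,50,.25); xs=np.arange(-34,34.1,.5)
        W=prof.prof(n,im,44,13,np.array([518.,-86]),ys,xs).astype(float); r=(W[...,2]-W[...,1])
        out=[]
        for x0 in(-19,19):
            p=r[:,abs(xs-x0)<3].mean(1); th=(p.max()+np.percentile(p,10))/2; out.append(ys[np.where(np.diff((p>th).astype(int)))[0]].tolist())
        print(n,f,out)
E
```

```text
27.82 T [-0.012  0.018  0.029] [0.028 0.021 0.015] F [-0.1 -0.3  0.3] yaw 93.2 [499.7 190.9 232.7]
top 0 [[-34.0], [-34.5]]
top 9 [[-34.0], [-34.5]]
side 0 [[-40.0], [-39.5]]
side 9 [[-39.75], [-39.5, 30.75, 49.0]]
```

View pics/c9.png

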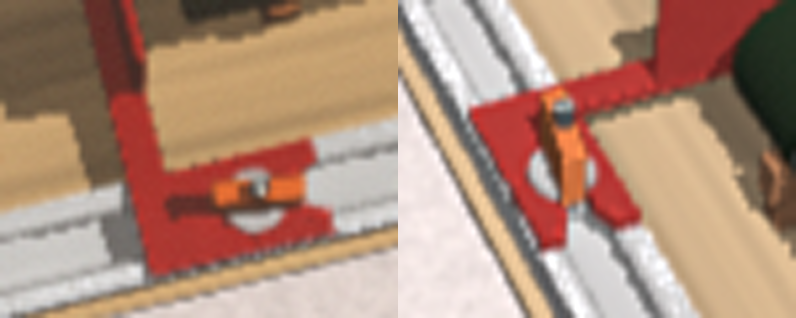

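The stop hasn't moved: its tine edges match the first pictures within 0.25 mm. I'll take one close look at the tip line and check the seat position.

```bash
python3 - <<'E'
from h import *
T=cv2.imread('pics/top9.png');S=cv2.imread('pics/side9.png')
a=cv2.resize(T[190:214,320:346],None,fx=15,fy=15,interpolation=2); b=cv2.resize(S[200:224,307:333],None,fx=15,fy=15,interpolation=2)
cv2.imwrite('pics/c10.png',cv2.convertScaleAbs(np.hstack([a,b]),alpha=1.6))
X=np.array([np.cos(np.radians(13)),np.sin(np.radians(13)),0]);Y=np.array([-X[1],X[0],0]);s=np.array([518.,-86,0])
# flange mask (grey on red): top
g=T.astype(int); m=((g.max(2)-g.min(2)<45)&(g.max(2)>70)).astype(np.uint8)
ys,xs=np.where(m[196:212,322:344]); P=onplane('top',np.c_[xs+322,ys+196],48)-s; r=np.c_[P@X,P@Y]; r=r[(abs(r[:,0])<18)&(r[:,1]>-20)]
print('flange bbox x',r[:,0].min(),r[:,0].max(),'y',np.percentile(r[:,1],[2,98]))
o=np.where((g[...,2]-g[...,0]>90)&(g[...,1]-g[...,0]>25),1,0)[190:214,315:350]; ys,xs=np.where(o); P=onplane('top',np.c_[xs+315,ys+190],78)-s
print('bar top centre est',(P@X).mean(),(P@Y).min(),(P@Y).max())
for n,x0,y0 in(('top',320,190),('side',307,200)):
    c=s+[0,0,88]
    print(n,[((proj(n,[c+k])[0]-[x0-.5,y0-.5])*15).round(0).tolist() for k in(0*X,10*X,10*Y)])
E
```

```text
flange bbox x -15.120205032972494 16.246885628561422 y [-10.35595402  28.38619154]
bar top centre est 0.39552787561215913 -19.24893815274178 22.46420476649598
top [[221.0, 154.0], [207.0, 99.0], [165.0, 168.0]]
side [[218.0, 163.0], [275.0, 148.0], [194.0, 123.0]]
```

View pics/c10.png

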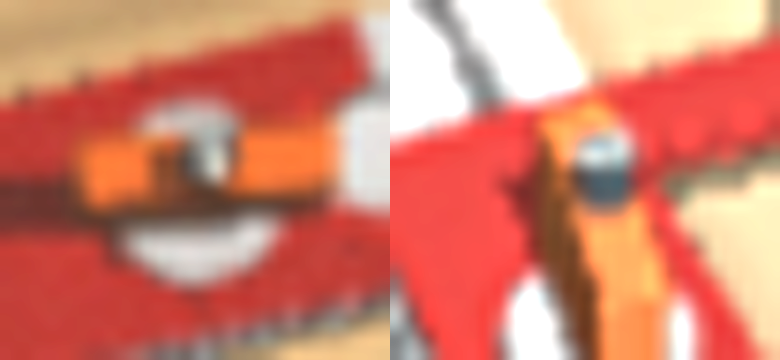

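The white line on the tip runs across the slot in both views, so the head is square. The tip is about 2.5 mm to +y of my seat estimate, which agrees with the gap bottom at +7 less the 5 mm shank radius. Handing in.

```bash
python3 -c "
from station import robot
print(robot.hand_in())"
```

```text
the job is handed in; nothing more can be done
None
```

The stop is clamped with the orange-nut T-bolt, and the job was handed in at about 28 s of the 70 s. I lowered the head lengthwise into the slot and slid the shank along until it bottomed in the fork, at about 5 N. After lowering the nut onto the fork, I turned it about 128° clockwise and backed the arm away.

**Last checks**
- **Stop:** its tine edges are within 0.25 mm of the first pictures in both views, so it did not move along the rail.
- **Head and nut:** the white line on the bolt tip lies across the slot in both views. The shank is at the bottom of the fork and the flange sits on the foot.
- **Robot:** it was clear of everything at hand-in. I never moved towards the spare bolt, tin or jar, but did not re-measure them afterwards.

**What was unsure or disagreed**
- **Tightness:** the nut bit at about 122–125°, and I stopped roughly 5° later. The torque at the end read 0.15–0.18 N m, above the 0.12 aim but under the 0.2 limit.
- **Torque reading:** just before the bite the sensor read slightly negative (−0.02 to −0.08), where about +0.04 was expected. The absolute torque is therefore only good to several hundredths.
- **Grip offset:** the bolt axis was about 4 mm off the gripper's centre, so turning put up to about 9 N sideways on the fork. That is well below the 18 N that would slide the stop.
- **Lips:** while I lifted the head to clear the fork, it pressed up against the lips at about 14 N for a moment. I eased it down straight away.

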